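Take the click-dial padlock off the reagent lock box

TASK

Unlock the padlock that lies on the grey steel lock box: first turn its dial fully anticlockwise to the stop, then clockwise three clicks from the stop, and pull the lock body away from the staple so that the shackle slides out as far as it goes. Then slip the opened lock off the staple and hold it up, level with the dial on top, at least 10 cm above the box, and finish while still holding it there, still, in the gripper. Leave the glassware, the timer and everything else where they are.

Things in the scene. Friction and masses are not known exactly. Their poses are not given: they have to be found in the camera images.
- padlock: Loose steel combination padlock, 54 mm wide (y) x 48 mm long (x) x 26 mm thick (z), 0.4 kg, lying dial up on the flat bed of the guard at the front of the lock box. Origin: centre of the underside of the lock body. +z: up, the dial face; +x: from the body towards shackle and staple. Grasp the body by its 54 mm width, above the guard's cheeks.
- dial_grip (a point): On the dial's axis, 38 mm above the lock's underside: mid height of the dial's round ribbed black grip, 35 mm in diameter, top 45.5 mm and foot 29 mm above the lock's underside. Below it a 42 mm flange with 15 white marks lies on the lock's face (26 mm). Nothing beside the lock is higher than its face. The point belongs to the lock body and does not turn with the dial.
- dial (a joint): Angle of the dial, rad: 0 at the anticlockwise end stop, growing clockwise as seen from above, up to 2.94. At 0 the white line on its top points along the lock's -x. Notches (clicks) every 0.42 rad, the first at 0, so three clicks from the stop are at 1.26. It takes about 0.08 N m to leave a notch; let go, it settles in the nearest. Only within about 0.15 rad of 1.26 does the shackle come free.
- shackle (a joint): How far the shackle has slid out of the lock body along the lock's +x, m: 0 closed, 0.020 fully open (its stop). Sliding friction 4 N, no spring: it stays where it is. It does not swivel.
- shackle_tip (a point): End of the short free leg of the shackle, on its axis, 13 mm above the lock's underside. Shackle: 8 mm round bar, legs at the lock's y = -15 mm (free) and +15 mm. Closed, the tip sits 5 mm deep in the body's front face (lock x = 24 mm) and the inside of the bend is 16 mm in front of that face; fully open there are 15 mm of gap between face and tip, and the bend is 36 mm in front.
- staple (a point): Middle of the staple's opening, where the shackle's free leg runs through. Upright hoop of 6 mm bar in the lock's y-z plane, 13 mm wide inside, top level with the lock's face, at the start 3 to 6 mm in front of the body. Pull the lock to its -x: the bend catches after 4 to 7 mm, then the shackle draws out 20 mm. Push back (+x) until body and staple nearly touch: it now lifts straight off.
- lockbox: Grey steel lock box bolted to the bench, 230 mm deep (x) x 200 mm wide (y), top 90 mm high; origin at the centre of its underside, +x as the lock's. Front half: guard with flat bed (95.5 mm high, open to -x and +x) and two cheeks 9 mm high over the bed, 3 mm thick, with 2 mm play each side of the lock, which keep it from turning with the dial. Rear half: hatch with hasp strap.
- weighing_bottle: Bystander: small glass weighing bottle, 39 mm in diameter, 58 mm high, left of the box. Origin: centre of the underside.
- beaker: Bystander: glass beaker, 75 mm wide, 93 mm high, left of the box. Origin: centre of the underside.
- amber_bottle: Bystander: amber reagent bottle with white cap, 60 mm in diameter, about 130 mm high, right of the box. Origin: centre of the underside.
- petri: Bystander: petri dish, 89 mm in diameter, 18 mm high, right of the box. Origin: centre of the underside.
- timer: Bystander: white timer, 58 x 62 x 19 mm, lying on the rear half of the box (the hatch). Origin: centre of the underside.
Not all that is in view belongs to the job. Leave any pink or turquoise look-alike of the padlock alone.

How it is judged:
By the outcome, as a careful person would: the job done as asked, in the order asked, and still so for the second after the job is handed in, while the arm keeps its last pose, push and grip.
It also fails if it takes over 51 s, if anything falls off the work surface, if the arm or the gripper's body presses on something with over 40 N, if the wrist force passes 120 N, or if a joint passes its speed limit or range.

ROBOT

A 6-joint arm with a two-finger parallel gripper is mounted at the origin on a cart in front of the work surface, level with it; the furniture and walls round the work are solid. World frame = base frame: x ahead of the robot, y to its left, z up, the work surface at z = 0. Lengths are in mm, angles in degrees, forces in N, time in s.
With the tool pointing down it reaches from about 350 to 775 mm from the base axis. Payload 7.3 kg.
Tool frame: the origin (TCP) lies at the very end of the fingers, on their centre line; the grasp point (between the pads) lies 19 mm behind it (pinch_z is the distance from the TCP to the grasp point, in mm); z points along the fingers, y is the line along which they close (so a half turn about z gives the same grasp; the last joint's range is limited). The gripper opens to 92 mm and grips with 3 to 60 N. Pads are 19 mm wide; open, the fingers measure 130 mm over their backs; the gripper's body (75 mm by 190 mm) begins 47 mm behind the grasp point.
Start: joints at [62.109, 19.595, 87.324, -0, 73.075, -8.365], TCP at [175.463, 494.831, 226.741] pointing down, gripper open.
Joint ranges: [-145.02, 145.02], [-44.19, 115.74], [2.07, 154.8], [-57.11, 237.11], [16.16, 152.29], [-177.93, 177.93]. Speed limits (degrees/s): [147.25, 147.25, 180, 180, 180, 180].

INTERFACE

Orientations are given as [roll, pitch, yaw] about the fixed x, y, z axes, in that order (R = Rz(yaw) Ry(pitch) Rx(roll)).
In Python, from rig import observe, camera, camera_model, sign_off, pinch_z gives the robot as it stands.
- The arm moves only by the tool carry_out, never from a script. Its argument "moves" is a list of rows, each a list of 7 numbers: the closure, from -1 (fully open) to 1 (shut), then the shift along the tool's x, y, z normalised to -1 to 1, where 1 is 500 mm, then the turn, a rotation vector about the tool's x, y, z normalised to -1 to 1, where 1 is pi rad. In form: [[claw, tx, ty, tz, ax, ay, az], ...]. A call has 1 to 10 rows; each row is the pose to reach, as a shift and turn from the pose commanded when the call began, along the tool's axes at that moment, turning the shorter way round; what a row does not reach only later rows make up. A row lasts 1/10 s, in which the tool goes at most 50 mm and 8.59 degrees, less where a joint would pass 70% of its speed; a pose out of reach is approached as far as the arm can. A call with a number of a shift or a turn outside -1 to 1 is refused whole. A call with a gripper value outside its range is refused whole. The fingers move at their own pace and stop on an object; "newtons" is the grip in N (left out, the last holds). Time passes only in rows, so rows that repeat a pose let the fingers close. It gives the time, the measured TCP pose, the force, the opening and the grip force at its end, in the units of the state.
- observe(): the state, without advancing time (a new reading comes with each control period).
- camera(name): name is "side" or "top" or "wrist"; returns the picture (400x640x3 uint8, blue, green, red); there is no depth.
- camera_model(name): a dict with "fx", "fy", "cx", "cy" (pixels), "R" (3x3) and "t" (3): a world point X has camera coordinates R X + t. Camera axes: x right, y down, z forward; pixel columns grow to the right and rows downward; lengths in mm; the calibration is good to about 2 mm. A picture is of the moment at which its call begins: read the wrist's pose just before it. camera_model takes no time and is no camera call; for the wrist camera it gives the pose at the moment of the call.
- sign_off(): hands the job in; it is judged then, once.
The state is a dict: "time_s": time; "q": joint angles; "qvel": joint speeds; "effort": joint torques, N m; "position": TCP position; "tcp_rot": TCP orientation; "force": force on the tool from outside, world axes, zero at the start; "moment": the same for the moment, N m; "grip_width": finger opening in mm; "finger_force": force on a finger pad.
Only numpy, scipy, OpenCV 4.12 (cv2) and the standard library are available. Lean on these libraries where they do the work, as an engineer would, in place of code of your own. Each camera call takes 0.05 s, during which the arm holds its last target. There are 200 camera calls.

## Working session

There is one attempt and no reset: what is moved stays moved. The work goes in short steps, Python scripts to look and compute and a tool call to move; the robot and the scene stay as the last step left them, time stands still between calls to the robot, and variables do not carry over. Pictures are saved under pics/ and viewed, at most 10 in all, crops included, and the job is handed in when it is done.

Besides the shell and the picture viewer there is one more tool, called as name(argument=value, ...), one argument or row to a line, values as JSON. carry_out: Moves the arm, as the interface text tells. Its arguments: {"type":"object","properties":{"moves":{"type":"array"},"newtons":{"type":"number"}},"required":["moves"]}

```bash
mkdir -p pics; python3 - <<'E'
from rig import *
import cv2,numpy as np
s=observe();print(s)
for n in("top","side"):
    im=camera(n);cv2.imwrite(f"pics/{n}0.png",im);m=camera_model(n);print(n,m)
print(pinch_z)
E
```

```text
{'time_s': 0.0, 'q': array([ 6.21095583e+01,  1.96357939e+01,  8.73767927e+01, -9.23380164e-04,
        7.30734430e+01, -8.36326945e+00]), 'qvel': array([ 0.0309485 ,  0.00800324,  0.0249272 ,  0.00375967, -0.14989205,
       -0.08743054]), 'effort': array([ 8.71402572e-04, -4.31242096e+01, -2.44218671e+01,  7.17372377e-02,
        5.61437861e-02, -1.24230228e-04]), 'position': array([175.26227039, 494.45972862, 226.0534413 ]), 'tcp_rot': array([-1.79914757e+02, -1.16393069e-02,  1.60473089e+02]), 'force': array([0.76566998, 0.3312601 , 0.26600964]), 'moment': array([ 0.05298749, -0.00793569, -0.04513364]), 'finger_force': 0.0, 'grip_width': 91.87994014901052}
top {'fx': 399.2825062576075, 'fy': 399.2825062576075, 'cx': 316.1441232355495, 'cy': 200.13373668083355, 'R': array([[-0.05224222, -0.99861111,  0.00682619],
       [-0.97289695,  0.04935273, -0.22591111],
       [ 0.22526046, -0.01844327, -0.974124  ]]), 't': array([173.97043785, 496.56600221, 904.87522977])}
side {'fx': 496.5425064670232, 'fy': 496.5425064670232, 'cx': 324.41275428659816, 'cy': 204.4889805793455, 'R': array([[-0.99879334, -0.04589446, -0.01748028],
       [-0.01371374,  0.60241641, -0.79806416],
       [ 0.04715713, -0.79686145, -0.60231889]]), 't': array([ 495.86448085,    1.74835194, 1424.16893265])}
18.8
```

View pics/top0.png

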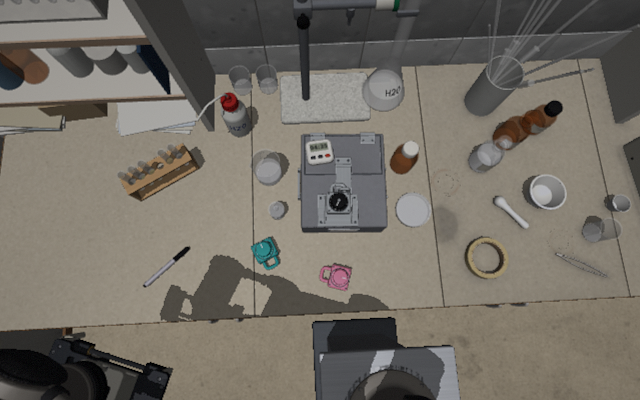

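View pics/side0.png

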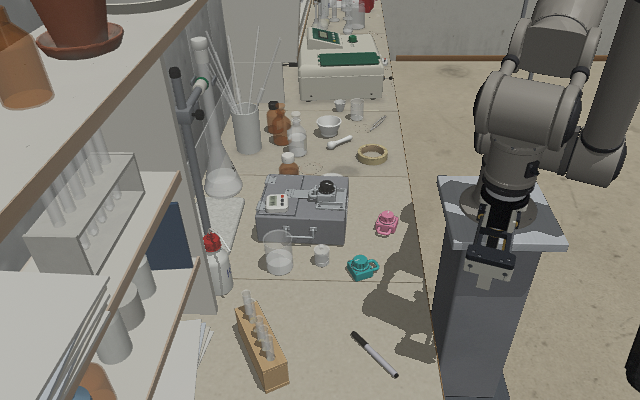

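The top view has three candidates: the grey lock with a black dial at (339,202) on the box, a pink one at (337,276) and a turquoise one at (266,253), both on the bench. Only the first lies on the grey box, so it fits the description. I'll confirm it in an enlarged crop and measure it.

```bash
cat > h.py <<'E'
import numpy as np,cv2
from rig import *
def ray(m,uv):
    R=np.array(m["R"]);t=np.array(m["t"]);c=-R.T@t
    d=R.T@np.array([(uv[0]-m["cx"])/m["fx"],(uv[1]-m["cy"])/m["fy"],1]);return c,d/np.linalg.norm(d)
def onz(m,uv,z):
    c,d=ray(m,uv);return c+d*(z-c[2])/d[2]
def cross(a,b):
    (c1,d1),(c2,d2)=a,b
    s=np.linalg.lstsq(np.c_[d1,-d2],c2-c1,rcond=None)[0]
    p,q=c1+s[0]*d1,c2+s[1]*d2;return (p+q)/2,np.linalg.norm(p-q)
E
python3 - <<'E'
from h import *
T=cv2.imread("pics/top0.png");S=cv2.imread("pics/side0.png")
a=cv2.resize(T[125:240,292:397],None,fx=5,fy=5,interpolation=cv2.INTER_CUBIC)[:560,:525]
b=cv2.resize(S[172:212,305:355],None,fx=5.4,fy=5.4,interpolation=cv2.INTER_CUBIC)
o=np.zeros((575,800,3),np.uint8);o[:a.shape[0],:525]=a;o[:b.shape[0],528:528+b.shape[1]]=b[:,:272]
cv2.imwrite("pics/crop.png",o)
r={}
for n,im,(x0,y0,x1,y1) in(("top",T,(320,180,360,220)),("side",S,(312,174,342,204))):
    g=im[y0:y1,x0:x1].max(2);k=cv2.morphologyEx((g<45).astype(np.uint8),cv2.MORPH_CLOSE,np.ones((5,5)))
    c=max(cv2.findContours(k,0,2)[0],key=cv2.contourArea);(u,v),rad=cv2.minEnclosingCircle(c);M=cv2.moments(c)
    ce=(M["m10"]/M["m00"]+x0,M["m01"]/M["m00"]+y0);print(n,(u+x0,v+y0),rad,ce,cv2.contourArea(c))
    m=camera_model(n);r[n]=ray(m,ce);print(onz(m,ce,133.5))
print(cross(r["top"],r["side"]))
E
```

```text
top (338.16019439697266, 201.1941738128662) 9.195671081542969 (338.24906785980613, 201.39970171513795) 223.5
[481.65398619 101.06014087 133.5       ]Traceback (most recent call last):
  File "<stdin>", line 11, in <module>
ZeroDivisionError: float division by zero
```

View pics/crop.png

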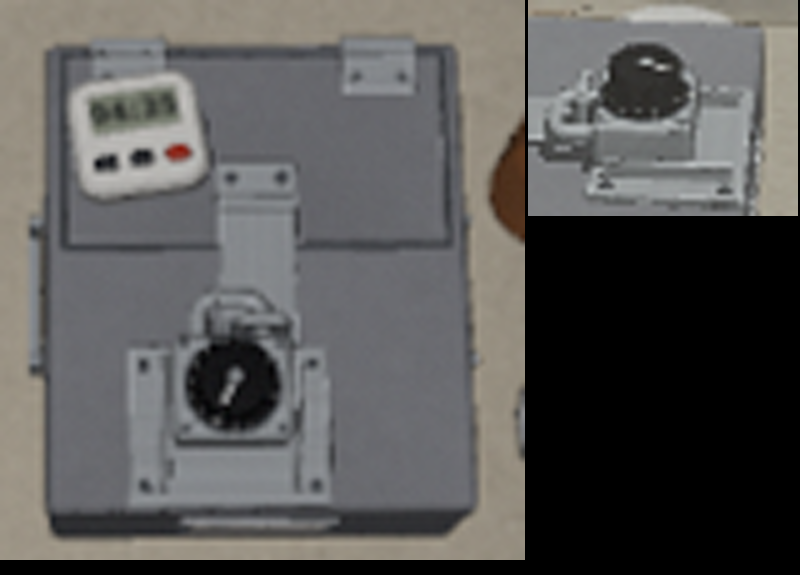

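The crop confirms the real padlock: black dial with its white line pointing down-left, shackle through the staple, between the guard cheeks. Next I'll get the box yaw and a first approach.

```bash
cat >> h.py <<'E'
from scipy.spatial.transform import Rotation as Ro
def plan(cp,crpy,tp,trpy):
    A=Ro.from_euler("xyz",crpy,degrees=True);B=Ro.from_euler("xyz",trpy,degrees=True)
    print("shift",np.round(A.inv().apply(np.array(tp)-cp)/500,4),"turn",np.round((A.inv()*B).as_rotvec()/np.pi,4))
E
python3 - <<'E'
from h import *
m=camera_model("top")
P=[onz(m,(292+u/5-.4,125+v/5-.4),90)for u,v in((47,45),(455,45),(475,508),(47,510))]
for p in P:print(np.round(p,1))
a=lambda d:np.degrees(np.arctan2(d[1],d[0]))
print(a(P[0]-P[3]),a(P[1]-P[2]),a(P[0]-P[1])-90,a(P[3]-P[2])-90)
plan([175.463,494.831,226.741],[180,0,160.47],[470,101,290],[180,0,180])
E
```

```text
[663.5 176.7  90. ]
[653.7 -20.2  90. ]
[427.7  -9.   90. ]
[436.8 186.6  90. ]
-2.5038694744531376 -2.8310519071726548 -2.832550518783492 -2.660139896127717
shift [-0.8185 -0.5454 -0.1265] turn [ 0.      0.     -0.1085]
```

carry_out(
  moves=[
    [-1,-0.08,-0.054,-0.08,0,0,0],
    [-1,-0.16,-0.109,-0.126,0,0,-0.02],
    [-1,-0.24,-0.163,-0.126,0,0,-0.04],
    [-1,-0.32,-0.218,-0.126,0,0,-0.06],
    [-1,-0.4,-0.272,-0.126,0,0,-0.08],
    [-1,-0.49,-0.327,-0.126,0,0,-0.095],
    [-1,-0.57,-0.382,-0.126,0,0,-0.095],
    [-1,-0.65,-0.436,-0.126,0,0,-0.095],
    [-1,-0.74,-0.49,-0.126,0,0,-0.095],
    [-1,-0.818,-0.545,-0.126,0,0,-0.095],
  ],
)

```text
time_s: 1.1
position: [465.3, 106.9, 289.6]
tcp_rot: [180.0, -0.0, 177.6]
force: [0.6, 0.6, 0.6]
grip_width: 91.7
finger_force: 0.0
```

carry_out(
  moves=[
    [-1,0,0,0,0,0,0],
    [-1,0,0,0,0,0,0],
    [-1,0,0,0,0,0,0],
    [-1,0,0,0,0,0,0],
  ],
)

```text
time_s: 1.5
position: [463.6, 110.1, 289.8]
tcp_rot: [180.0, -0.0, 177.7]
force: [0.1, -0.4, 0.4]
grip_width: 91.8
finger_force: 0.0
```

```bash
python3 - <<'E'
from h import *
s=observe();print(s["position"],s["tcp_rot"],s["q"],s["force"])
m=camera_model("wrist");print(m)
im=camera("wrist");cv2.imwrite("pics/w1.png",im)
print([ (m["fx"]*c[0]/c[2]+m["cx"],m["fy"]*c[1]/c[2]+m["cy"]) for c in [m["R"]@np.array([481.6,101,133.5])+m["t"]]])
E
```

```text
[463.58734891 110.07524141 289.81365435] [ 1.79981776e+02 -5.87785572e-03  1.77693684e+02] [ 4.11754842e+00  1.18735544e+01  8.79173298e+01  1.90443566e-02
  8.02129184e+01 -8.35793724e+01] [ 0.10724218 -0.40761383  0.42285142]
{'fx': 298.91727072027265, 'fy': 298.91727072027265, 'cx': 319.39171311077524, 'cy': 197.71366995485394, 'R': array([[ 3.94582762e-02,  9.99221214e-01,  1.01481464e-04],
       [ 9.64135775e-01, -3.80994623e-02,  2.62660691e-01],
       [ 2.62460001e-01, -1.02662962e-02, -9.64888258e-01]]), 't': array([-129.07181209, -491.81262084,  329.9234125 ])}
[(np.float64(311.0288734808379), np.float64(201.13095304443655))]
```

View pics/w1.png

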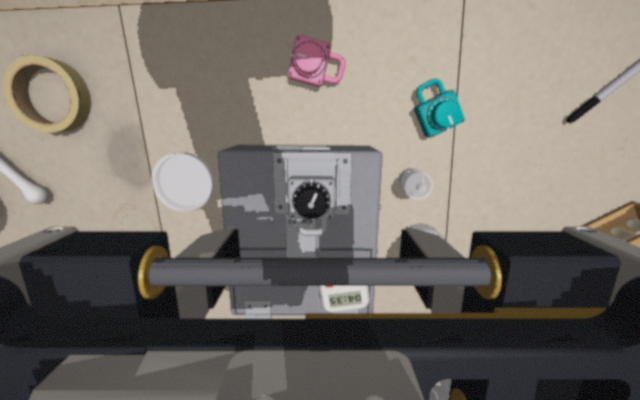

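The wrist view shows the padlock at (311,200), exactly where the top-view estimate projects. Pink and turquoise look-alikes are off the box. Now a finer measurement of the dial, the line and the cheeks.

```bash
python3 - <<'E'
from h import *
im=cv2.imread("pics/w1.png");m=camera_model("wrist")
x0,y0,x1,y1=280,172,342,232
g=im[y0:y1,x0:x1].max(2);k=cv2.morphologyEx((g<60).astype(np.uint8),cv2.MORPH_CLOSE,np.ones((5,5)))
c=max(cv2.findContours(k,0,2)[0],key=cv2.contourArea);M=cv2.moments(c);ce=(M["m10"]/M["m00"]+x0,M["m01"]/M["m00"]+y0)
print(ce,cv2.boundingRect(c));p=onz(m,ce,133.5);print(p)
t=camera_model("top");print(cross(ray(m,ce),ray(t,(338.2,201.3))))
h=np.zeros_like(k);cv2.circle(h,(int(round(ce[0]-x0)),int(round(ce[1]-y0))),9,1,-1)
ys,xs=np.nonzero((g>95)&(h>0));q=np.array([onz(m,(x+x0,y+y0),141)for x,y in zip(xs,ys)])
for a,b in zip(q,zip(xs+x0,ys+y0)):print(np.round(a[:2],1),b,g[b[1]-y0,b[0]-x0])
o=cv2.resize(im[y0-30:y1+20,x0-20:x1+30],None,fx=5.3,fy=5.3,interpolation=cv2.INTER_CUBIC);cv2.imwrite("pics/w1c.png",o);print(o.shape)
E
```

```text
(310.8077066965956, 201.20819304152639) (14, 12, 35, 36)
[481.8230961  100.73480193 133.5       ]
(array([482.89212921, 100.70621127, 129.41739282]), np.float64(0.32448268727384033))
[470.8 104.8] (np.int64(314), np.int64(193)) 103
[470.8 105.9] (np.int64(315), np.int64(193)) 133
[471.9 104.8] (np.int64(314), np.int64(194)) 141
[471.9 105.9] (np.int64(315), np.int64(194)) 173
[472.  106.9] (np.int64(316), np.int64(194)) 161
[472.9 103.7] (np.int64(313), np.int64(195)) 117
[473.  104.7] (np.int64(314), np.int64(195)) 166
[473.  105.8] (np.int64(315), np.int64(195)) 186
[473.1 106.9] (np.int64(316), np.int64(195)) 164
[473.1 107.9] (np.int64(317), np.int64(195)) 110
[474.  103.6] (np.int64(313), np.int64(196)) 144
[474.1 104.7] (np.int64(314), np.int64(196)) 183
[474.1 105.8] (np.int64(315), np.int64(196)) 186
[474.2 106.8] (np.int64(316), np.int64(196)) 149
[475.1 102.5] (np.int64(312), np.int64(197)) 111
[475.1 103.6] (np.int64(313), np.int64(197)) 164
[475.2 104.6] (np.int64(314), np.int64(197)) 190
[475.2 105.7] (np.int64(315), np.int64(197)) 176
[475.3 106.8] (np.int64(316), np.in
[... 1969 characters left out ...]
63
[483.9 100. ] (np.int64(310), np.int64(205)) 175
[483.9 101.1] (np.int64(311), np.int64(205)) 178
[484.  102.1] (np.int64(312), np.int64(205)) 163
[484.  103.2] (np.int64(313), np.int64(205)) 133
[484.9  97.8] (np.int64(308), np.int64(206)) 117
[485.   98.9] (np.int64(309), np.int64(206)) 155
[485.   99.9] (np.int64(310), np.int64(206)) 168
[485. 101.] (np.int64(311), np.int64(206)) 168
[485.1 102.1] (np.int64(312), np.int64(206)) 155
[485.1 103.1] (np.int64(313), np.int64(206)) 118
[486.1  98.8] (np.int64(309), np.int64(207)) 122
[486.1  99.9] (np.int64(310), np.int64(207)) 135
[486.2 100.9] (np.int64(311), np.int64(207)) 138
[486.2 102. ] (np.int64(312), np.int64(207)) 121
(583, 594, 3)
```

View pics/w1c.png

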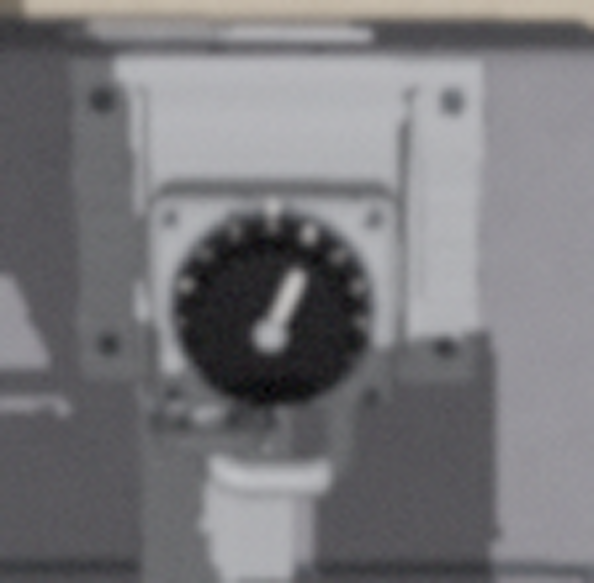

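The line pivot is about (484,100.8) at z=141. The line is about 23° clockwise of the lock's -x, so the dial sits at click 1. I'll descend over the dial and grip it.

carry_out(
  moves=[
    [-1,-0.041,-0.017,0.05,0,0,0],
    [-1,-0.041,-0.017,0.12,0,0,0],
    [-1,-0.041,-0.017,0.2,0,0,0],
    [-1,-0.041,-0.017,0.26,0,0,0],
    [-1,-0.041,-0.017,0.3,0,0,0],
    [-1,-0.041,-0.017,0.315,0,0,0],
    [-1,-0.041,-0.017,0.325,0,0,0],
    [-1,-0.041,-0.017,0.325,0,0,0],
    [-1,-0.041,-0.017,0.325,0,0,0],
  ],
  newtons=20,
)

```text
time_s: 2.45
position: [485.1, 99.7, 128.3]
tcp_rot: [180.0, 0.1, 177.6]
force: [0.1, 0.2, 0.7]
grip_width: 91.7
finger_force: 0.0
```

carry_out(
  moves=[
    [1,0,0,0,0,0,0],
    [1,0,0,0,0,0,0],
    [1,0,0,0,0,0,0],
    [1,0,0,0,0,0,0],
    [1,0,0,0,0,0,0],
    [1,0,0,0,0,0,0],
    [1,0,0,0,0,0,0],
    [1,0,0,0,0,0,0],
  ],
  newtons=20,
)

```text
time_s: 3.25
position: [484.5, 99.5, 127.2]
tcp_rot: [180.0, 0.0, 177.6]
force: [-0.5, -0.1, -0.1]
grip_width: 32.5
finger_force: 20.4
```

carry_out(
  moves=[
    [1,0,0,0,0,0,-0.03],
    [1,0,0,0,0,0,-0.06],
    [1,0,0,0,0,0,-0.09],
    [1,0,0,0,0,0,-0.12],
    [1,0,0,0,0,0,-0.14],
    [1,0,0,0,0,0,-0.14],
  ],
)

```text
time_s: 3.85
position: [484.5, 99.7, 127.2]
tcp_rot: [180.0, 0.0, -157.2]
force: [-0.4, 1.2, 0.1]
grip_width: 32.7
finger_force: 20.0
```

```bash
python3 - <<'E'
from h import *
s=observe();print(s["position"],s["tcp_rot"],s["force"],s["moment"],s["grip_width"])
E
```

```text
[484.47925049  99.7445395  127.21254175] [ 1.79976968e+02  1.11538255e-02 -1.57193498e+02] [-0.39783518  1.17467467  0.08144981] [0.33039148 0.0452804  0.00423417] 32.718267136454784
```

carry_out(
  moves=[
    [1,0,0,0,0,0,-0.02],
    [1,0,0,0,0,0,-0.04],
    [1,0,0,0,0,0,-0.04],
  ],
)

```text
time_s: 4.15
position: [484.2, 100.4, 127.3]
tcp_rot: [179.9, 0.0, -150.1]
force: [-1.2, 5.2, 1.8]
grip_width: 32.6
finger_force: 20.0
```

```bash
python3 - <<'E'
from h import *
s=observe();print(s["position"],s["tcp_rot"],s["force"],s["moment"],s["grip_width"])
E
```

```text
[484.23414421 100.38372331 127.26098795] [ 1.79890878e+02  3.39003135e-02 -1.50101474e+02] [-1.23954761  5.19423515  1.82405068] [ 0.95858636  0.22930684 -0.28861601] 32.55807277270281
```

The moment builds up at -0.29 N m, so the stop is reached. I'll release, rise and check.

carry_out(
  moves=[
    [-1,0,0,0,0,0,0],
    [-1,0,0,0,0,0,0],
    [-1,0,0,0,0,0,0],
    [-1,0,0,0,0,0,0],
    [-1,0,0,0,0,0,0],
    [-1,0,0,-0.05,0,0,0],
    [-1,0,0,-0.15,0,0,0],
    [-1,0,0,-0.24,0,0,0],
    [-1,0,0,-0.24,0,0,0],
    [-1,0,0,-0.24,0,0,0],
  ],
)

```text
time_s: 5.15
position: [484.8, 99.5, 247.9]
tcp_rot: [-179.9, 0.1, -150.0]
force: [0.4, 0.8, -0.5]
grip_width: 91.9
finger_force: 0.0
```

```bash
cat >> h.py <<'E'
def look(name):
    import pprint
    s=observe();m=camera_model("wrist");im=camera("wrist");print(s["position"],s["tcp_rot"],s["force"],s["time_s"])
    # rectified top-down patch at the dial-top plane z=141: up = -x, right = +y, 6 px/mm
    pts=np.float32([[524,60,141],[524,140,141],[444,140,141],[444,60,141]])
    c=(m["R"]@pts.T).T+m["t"];uv=np.float32(np.c_[m["fx"]*c[:,0]/c[:,2]+m["cx"],m["fy"]*c[:,1]/c[:,2]+m["cy"]])
    H=cv2.getPerspectiveTransform(uv,np.float32([[0,480],[480,480],[480,0],[0,0]]))
    w=cv2.warpPerspective(im,H,(480,480),flags=cv2.INTER_CUBIC)
    cv2.imwrite("pics/"+name+"f.png",im);cv2.imwrite("pics/"+name+".png",w);return w
def line(w,cen):
    u=(cen[1]-60)*6;v=(cen[0]-444)*6;k=np.zeros(w.shape[:2],np.uint8);cv2.circle(k,(int(u),int(v)),90,1,-1)
    n,l,st,ce=cv2.connectedComponentsWithStats(((w.max(2)>115)&(k>0)).astype(np.uint8))
    i=1+np.argmin(np.hypot(ce[1:,0]-u,ce[1:,1]-v)-st[1:,4]/50);c=np.argwhere(l==i)[:,::-1].astype(np.float32)
    vx,vy,x0,y0=cv2.fitLine(c,cv2.DIST_L2,0,.01,.01).ravel();far=np.array([x0,y0])-[u,v]
    if far@[vx,vy]<0:vx,vy=-vx,-vy
    print("line cw from -x(lock) deg",np.degrees(np.arctan2(vx,-vy))-2.7,"area",len(c),"world",444+y0/6,60+x0/6)
E
python3 - <<'E'
from h import *
w=look("d0");line(w,(484,100.7))
E
```

```text
[484.77630475  99.45520205 247.94967176] [-1.79942818e+02  1.16540358e-01 -1.50036031e+02] [ 0.38606627  0.82549276 -0.546481  ] 5.15
line cw from -x(lock) deg -14.757624 area 137 world 482.55597 100.923355
```

View pics/d0.png

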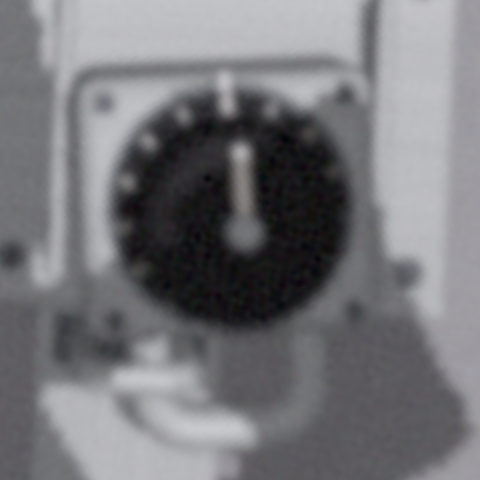

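At z≈141 the pivot is at (243,235) in the patch and the line tip at (240,148). That is straight along the lock's -x, with the lock having turned about 3° in its play, so the dial is at the stop. Now I'll regrip and turn clockwise: 72° plus a few degrees for the play.

carry_out(
  moves=[
    [-1,0,0,0.08,0,0,0],
    [-1,0,0,0.16,0,0,0],
    [-1,0,0,0.21,0,0,0],
    [-1,0,0,0.235,0,0,0],
    [-1,0,0,0.24,0,0,0],
    [-1,0,0,0.24,0,0,0],
    [-1,0,0,0.24,0,0,0],
  ],
)

```text
time_s: 5.9
position: [484.7, 99.5, 127.5]
tcp_rot: [-180.0, 0.0, -150.0]
force: [-0.6, -0.1, -0.2]
grip_width: 91.8
finger_force: 0.0
```

carry_out(
  moves=[
    [1,0,0,0,0,0,0],
    [1,0,0,0,0,0,0],
    [1,0,0,0,0,0,0],
    [1,0,0,0,0,0,0],
    [1,0,0,0,0,0,0],
    [1,0,0,0,0,0,0],
    [1,0,0,0,0,0,0],
    [1,0,0,0,0,0,0],
  ],
  newtons=20,
)

```text
time_s: 6.7
position: [484.5, 99.8, 127.3]
tcp_rot: [180.0, 0.0, -150.0]
force: [1.3, 3.2, -0.3]
grip_width: 32.7
finger_force: 20.4
```

carry_out(
  moves=[
    [1,0,0,0,0,0,0.043],
    [1,0,0,0,0,0,0.086],
    [1,0,0,0,0,0,0.129],
    [1,0,0,0,0,0,0.172],
    [1,0,0,0,0,0,0.215],
    [1,0,0,0,0,0,0.258],
    [1,0,0,0,0,0,0.3],
    [1,0,0,0,0,0,0.343],
    [1,0,0,0,0,0,0.385],
    [1,0,0,0,0,0,0.415],
  ],
)

```text
time_s: 7.7
position: [484.5, 99.6, 127.2]
tcp_rot: [180.0, -0.0, 135.0]
force: [0.1, 0.3, 0.5]
grip_width: 32.1
finger_force: 20.0
```

carry_out(
  moves=[
    [1,0,0,0,0,0,0.01],
    [1,0,0,0,0,0,0.01],
    [1,0,0,0,0,0,0.01],
  ],
)

```text
time_s: 8.0
position: [484.4, 99.5, 127.2]
tcp_rot: [-180.0, -0.0, 133.5]
force: [-0.5, 1.5, 0.7]
grip_width: 32.7
finger_force: 20.0
```

```bash
python3 - <<'E'
from h import *
s=observe();print(s["position"],s["tcp_rot"],s["force"],s["moment"],s["grip_width"])
E
```

```text
[484.42954899  99.47870381 127.16638738] [-1.79996213e+02 -1.19588145e-02  1.33528913e+02] [-0.46803766  1.51657688  0.65081864] [ 0.02406902  0.04579545 -0.07429484] 32.69311315357313
```

carry_out(
  moves=[
    [-1,0,0,0,0,0,0],
    [-1,0,0,0,0,0,0],
    [-1,0,0,0,0,0,0],
    [-1,0,0,0,0,0,0],
    [-1,0,0,0,0,0,0],
    [-1,0,0,-0.05,0,0,0],
    [-1,0,0,-0.15,0,0,0],
    [-1,0,0,-0.24,0,0,0],
    [-1,0,0,-0.24,0,0,-0.04],
  ],
)

```text
time_s: 8.9
position: [487.4, 99.7, 253.5]
tcp_rot: [179.5, 0.5, 140.8]
force: [0.6, 0.0, -0.9]
grip_width: 91.7
finger_force: 0.0
```

carry_out(
  moves=[
    [-1,0,0,0,0,0,-0.04],
    [-1,0,0,0,0,0,-0.08],
    [-1,0,0,0,0,0,-0.12],
    [-1,0,0,0,0,0,-0.16],
    [-1,0,0,0,0,0,-0.203],
    [-1,0,0,0,0,0,-0.203],
    [-1,0,0,0,0,0,-0.203],
    [-1,0,0,0,0,0,-0.203],
  ],
)

```text
time_s: 9.7
position: [484.5, 99.5, 247.2]
tcp_rot: [180.0, 0.0, 177.1]
force: [-0.1, -0.4, -0.4]
grip_width: 92.0
finger_force: 0.0
```

```bash
python3 - <<'E'
from h import *
w=look("d3");line(w,(483.5,100.7))
E
```

```text
[484.48346904  99.47338074 247.21577518] [1.79994759e+02 4.02758054e-04 1.77065692e+02] [-0.06381913 -0.35867815 -0.4036404 ] 9.7
line cw from -x(lock) deg 72.941154 area 2760 world 482.28992 105.60658
```

View pics/d3.png

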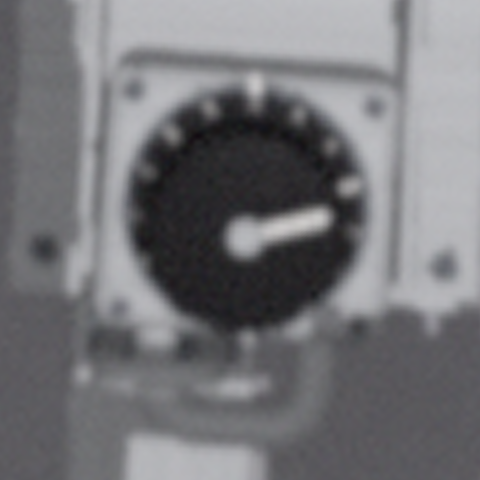

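The line is 75.6° clockwise of image-up and the lock's edges are tilted 4.4°. The dial is therefore at 71–72° relative to the lock, which is click 3. Now I'll grip the body above the cheeks.

carry_out(
  moves=[
    [-1,0,0.0016,0.08,0,0,0],
    [-1,0,0.0016,0.16,0,0,0],
    [-1,0,0.0016,0.23,0,0,0],
    [-1,0,0.0016,0.265,0,0,0],
    [-1,0,0.0016,0.279,0,0,0],
    [-1,0,0.0016,0.279,0,0,0],
    [-1,0,0.0016,0.279,0,0,0],
  ],
)

```text
time_s: 10.45
position: [485.3, 100.3, 108.7]
tcp_rot: [180.0, 0.1, 177.2]
force: [0.6, 0.1, -0.7]
grip_width: 92.2
finger_force: 0.0
```

carry_out(
  moves=[
    [1,0,0,0,0,0,0],
    [1,0,0,0,0,0,0],
    [1,0,0,0,0,0,0],
    [1,0,0,0,0,0,0],
    [1,0,0,0,0,0,0],
    [1,0,0,0,0,0,0],
    [1,0,0,0,0,0,0],
  ],
  newtons=40,
)

```text
time_s: 11.15
position: [484.6, 100.2, 107.8]
tcp_rot: [180.0, 0.0, 177.2]
force: [0.5, -0.7, 1.4]
grip_width: 53.4
finger_force: 39.8
```

Good grip (53.4 mm). Pull along tool +x.

carry_out(
  moves=[
    [1,0.006,0,0,0,0,0],
    [1,0.012,0,0,0,0,0],
    [1,0.018,0,0,0,0,0],
    [1,0.024,0,0,0,0,0],
    [1,0.03,0,0,0,0,0],
    [1,0.036,0,0,0,0,0],
    [1,0.042,0,0,0,0,0],
    [1,0.046,0,0,0,0,0],
    [1,0.046,0,0,0,0,0],
  ],
)

```text
time_s: 12.05
position: [461.9, 101.6, 107.8]
tcp_rot: [180.0, 0.1, 177.2]
force: [4.6, 1.1, -2.1]
grip_width: 54.1
finger_force: 39.8
```

carry_out(
  moves=[
    [1,0.002,0,0,0,0,0],
    [1,0.004,0,0,0,0,0],
    [1,0.004,0,0,0,0,0],
  ],
)

```text
time_s: 12.35
position: [460.1, 101.7, 107.9]
tcp_rot: [180.0, 0.1, 177.2]
force: [4.2, 1.7, -1.7]
grip_width: 54.1
finger_force: 39.8
```

carry_out(
  moves=[
    [1,0.002,0,0,0,0,0],
    [1,0.004,0,0,0,0,0],
    [1,0.004,0,0,0,0,0],
  ],
)

```text
time_s: 12.65
position: [459.1, 101.8, 107.9]
tcp_rot: [180.0, 0.2, 177.2]
force: [8.0, 1.2, -5.1]
grip_width: 53.6
finger_force: 39.8
```

carry_out(
  moves=[
    [1,0.002,0,0,0,0,0],
    [1,0.004,0,0,0,0,0],
    [1,0.004,0,0,0,0,0],
  ],
)

```text
time_s: 12.95
position: [458.9, 101.8, 108.3]
tcp_rot: [180.0, 0.4, 177.2]
force: [13.3, 1.1, -7.5]
grip_width: 53.5
finger_force: 39.8
```

The shackle is at its stop: force is up to 13 N with no further motion. Push back 26 mm, watching the force.

carry_out(
  moves=[
    [1,-0.01,0,0,0,0,0],
    [1,-0.02,0,0,0,0,0],
    [1,-0.03,0,0,0,0,0],
    [1,-0.04,0,0,0,0,0],
    [1,-0.05,0,0,0,0,0],
    [1,-0.058,0,0,0,0,0],
    [1,-0.058,0,0,0,0,0],
    [1,-0.058,0,0,0,0,0],
  ],
)

```text
time_s: 13.75
position: [482.6, 100.3, 107.8]
tcp_rot: [-180.0, -0.2, 177.2]
force: [-4.4, 0.3, 6.5]
grip_width: 53.4
finger_force: 39.8
```

carry_out(
  moves=[
    [1,0,0,-0.004,0,0,0],
    [1,0,0,-0.008,0,0,0],
    [1,0,0,-0.008,0,0,0],
  ],
)

```text
time_s: 14.05
position: [484.1, 100.2, 111.5]
tcp_rot: [-180.0, -0.1, 177.2]
force: [-0.1, 0.3, -4.1]
grip_width: 53.8
finger_force: 39.8
```

```bash
python3 - <<'E'
from h import *
S=camera("side");cv2.imwrite("pics/s2.png",cv2.resize(S[150:230,270:370],None,fx=7,fy=7,interpolation=cv2.INTER_CUBIC));print(observe()["force"])
E
```

```text
[-0.16662977 -0.1296543  -4.12568819]
```

View pics/s2.png

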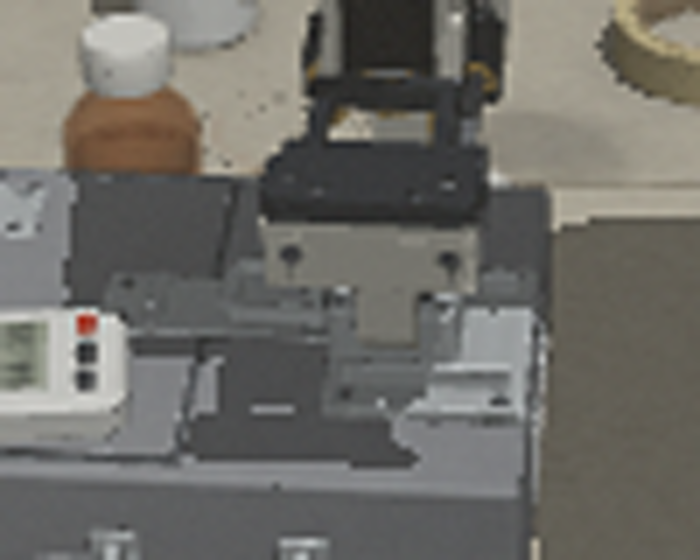

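The side view shows the gripper holding the lock just above the bed, with the staple hidden behind. The load equals the lock's weight and there is no side force. I'll lift in small steps.

carry_out(
  moves=[
    [1,0,0,-0.004,0,0,0],
    [1,0,0,-0.008,0,0,0],
    [1,0,0,-0.012,0,0,0],
    [1,0,0,-0.012,0,0,0],
  ],
)

```text
time_s: 14.5
position: [484.8, 100.3, 118.0]
tcp_rot: [180.0, 0.0, 177.2]
force: [0.4, -0.3, -4.3]
grip_width: 53.5
finger_force: 39.8
```

carry_out(
  moves=[
    [1,0,0,-0.006,0,0,0],
    [1,0,0,-0.014,0,0,0],
    [1,0,0,-0.024,0,0,0],
    [1,0,0,-0.024,0,0,0],
  ],
)

```text
time_s: 14.9
position: [485.1, 100.3, 130.6]
tcp_rot: [180.0, 0.1, 177.2]
force: [-0.5, -0.4, -3.5]
grip_width: 53.7
finger_force: 39.8
```

carry_out(
  moves=[
    [1,0,0,-0.02,0,0,0],
    [1,0,0,-0.06,0,0,0],
    [1,0,0,-0.1,0,0,0],
    [1,0,0,-0.14,0,0,0],
    [1,0,0,-0.18,0,0,0],
    [1,0,0,-0.22,0,0,0],
    [1,0,0,-0.25,0,0,0],
    [1,0,0,-0.27,0,0,0],
    [1,0,0,-0.28,0,0,0],
    [1,0,0,-0.28,0,0,0],
  ],
)

```text
time_s: 15.9
position: [484.6, 100.3, 270.1]
tcp_rot: [180.0, 0.0, 177.2]
force: [1.0, -0.1, -5.4]
grip_width: 53.6
finger_force: 39.8
```

carry_out(
  moves=[
    [1,0,0,0,0,0,0],
    [1,0,0,0,0,0,0],
    [1,0,0,0,0,0,0],
    [1,0,0,0,0,0,0],
    [1,0,0,0,0,0,0],
  ],
)

```text
time_s: 16.4
position: [484.5, 100.3, 269.5]
tcp_rot: [180.0, -0.0, 177.2]
force: [0.3, -0.2, -4.5]
grip_width: 53.6
finger_force: 39.8
```

```bash
python3 - <<'E'
from h import *
s=observe();print(s["position"],s["tcp_rot"],s["force"],s["qvel"])
S=camera("side");T=camera("top")
a=cv2.resize(S[80:230,220:360],None,fx=3.8,fy=3.8,interpolation=cv2.INTER_CUBIC)[:570,:400]
b=cv2.resize(S[110:170,290:350],None,fx=6.6,fy=6.6,interpolation=cv2.INTER_CUBIC)
t=cv2.resize(T[120:240,290:400],None,fx=3.6,fy=3.6,interpolation=cv2.INTER_CUBIC)
o=np.zeros((600,800,3),np.uint8);f=cv2.resize(S[90:240,230:380],(400,400),interpolation=cv2.INTER_CUBIC)
o[:400,:400]=f;o[:432,404:800]=t[:,:396];cv2.imwrite("pics/fin.png",o)
E
```

```text
[484.49156359 100.26947066 269.52393537] [ 1.79996161e+02 -2.02139683e-02  1.77213194e+02] [ 0.32717659 -0.20530159 -4.45911929] [ 0.00269701 -0.14493703 -0.13468245 -0.03329731  0.03700273  0.01845676]
```

View pics/fin.png

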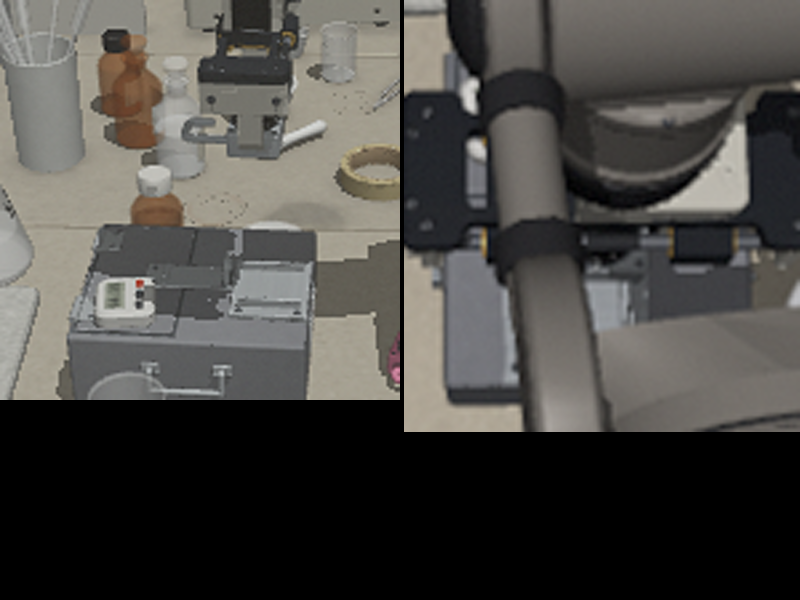

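The lock is held level with the shackle extended to the left (side view, crop x 183–230) and clear of the staple. The timer and bottles are undisturbed. Before handing in, I'll check the shackle extension numerically.

```bash
python3 - <<'E'
from h import *
m=camera_model("side");S=camera("side")
b=np.radians(-2.8);ex=np.array([np.cos(b),np.sin(b),0]);ey=np.array([-np.sin(b),np.cos(b),0])
o=np.array([484.5-1,100.3,258])  # underside centre approx
def px(x,y,z):
    c=m["R"]@(o+ex*x+ey*y+[0,0,z])+m["t"];return m["fx"]*c[0]/c[2]+m["cx"],m["fy"]*c[1]/c[2]+m["cy"]
for e in(0,15,20):print("outer bend, near leg side",e,px(24+16+8+e,0,13),px(24+16+8+e,8,13))
print("face edge",px(24,27,13),px(24,27,26),px(-24,27,13),px(24,15,13))
g=cv2.cvtColor(S,6)
for v in range(132,152):print(v,g[v,294:342].tolist())
E
```

```text
outer bend, near leg side 0 (np.float64(306.25618924707726), np.float64(137.56562453799532)) (np.float64(305.84741812626726), np.float64(139.19895049032576))
outer bend, near leg side 15 (np.float64(300.1447732021062), np.float64(137.37141555142202)) (np.float64(299.7041844591054), np.float64(139.00196429767652))
outer bend, near leg side 20 (np.float64(298.1105320086952), np.float64(137.30677129913897)) (np.float64(297.65936784381455), np.float64(138.9363961194929))
face edge (np.float64(314.83947643365894), np.float64(143.47512033266213)) (np.float64(314.6798702756449), np.float64(138.69084032700295)) (np.float64(334.90506867449153), np.float64(144.13248593710753)) (np.float64(315.38808507261206), np.float64(140.96236094413212))
132 [172, 168, 169, 169, 165, 158, 151, 148, 156, 159, 150, 131, 118, 126, 125, 126, 126, 104, 105, 107, 114, 117, 119, 119, 118, 118, 115, 117, 115, 114, 115, 115, 115, 116, 117, 118, 119, 118, 119, 113, 118, 118, 133, 135, 136, 148, 149, 152]
133 [181, 182, 186, 185, 185, 181, 173, 172, 153, 141, 141, 146, 158, 163, 165, 162, 161, 160, 157, 85, 88, 87, 77
[... 3621 characters left out ...]
7, 158, 159, 159, 157, 157, 137, 122, 132, 153, 153, 152, 154, 154, 154, 156, 157, 157, 159, 160, 162, 162, 159, 134, 135, 134, 133, 131, 126, 70, 71, 72, 74, 74, 75, 78, 124, 149, 150, 152, 153, 154, 154, 152]
150 [146, 148, 151, 156, 157, 158, 157, 158, 157, 154, 136, 130, 129, 149, 150, 152, 154, 153, 155, 156, 156, 158, 157, 158, 157, 157, 157, 157, 156, 156, 156, 154, 150, 148, 146, 144, 143, 144, 147, 150, 151, 155, 155, 155, 158, 156, 155, 155]
151 [145, 148, 150, 153, 156, 156, 158, 158, 155, 156, 156, 151, 143, 140, 152, 154, 154, 154, 155, 155, 155, 156, 156, 154, 159, 158, 156, 157, 157, 155, 155, 154, 155, 153, 154, 152, 154, 154, 152, 153, 153, 153, 154, 154, 156, 156, 156, 157]
```

The bend's outer edge is at column 297.8, against a predicted 297.9 for 20 mm. The body face edge also agrees with its prediction. The shackle is fully open.

```bash
python3 -c "
from rig import *
s=observe();print(s['time_s'],s['position'],s['finger_force']);print(sign_off())"
```

```text
16.55 [484.53949113 100.26483881 269.67134845] 39.8388808965683
the job is handed in; nothing more can be done
None
```

The padlock is unlocked (dial to the stop, then three clicks clockwise, shackle fully out) and off the staple; I handed in at 16.55 s with it held still and level in the gripper, about 16 cm above the box, and touched nothing else.

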